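# Clear the punch bed and lock it

## Robot

A 6-joint arm with a two-finger parallel gripper is mounted at the origin on the work surface. World frame = base frame: x ahead of the robot, y to its left, z up, the work surface at z = 0. Lengths are in m, angles in rad, forces in N, time in s.
With the tool pointing down it reaches from about 0.4 to 0.825 m from the base axis. Payload 7 kg.
Tool frame: the origin (TCP) lies on the centre line of the jaws, within the pads' length; the fingertips stand tip_reach ahead of it and the grasp point (between the pads) is the TCP (tip_reach is the distance from the TCP to the fingertips, in m); z points along the fingers, y is the line along which they close (so a half turn about z gives the same grasp; the last joint's range is limited). The gripper opens to 88 mm and grips with 3 to 60 N. Pads are 19 mm wide; open, the fingers measure 130 mm over their backs; the gripper's body (78 mm by 193 mm) begins 47 mm behind the grasp point.
Start: joints at [1.462, 0.359, 0.012, 0, -1.224, -0.288], TCP at [0.261, 0.623, 0.212] pointing down, gripper open.
Joint ranges: [-3.07, 3.07], [-1.43, 2.12], [-1.02, 1.25], [-3.03, 1.67], [-3.05, -0], [-3.03, 3.03]. Speed limits (rad/s): [2.39, 2.39, 3.01, 3.14, 3.14, 3.14].

## Interface

Orientations are given as [roll, pitch, yaw] about the fixed x, y, z axes, in that order (R = Rz(yaw) Ry(pitch) Rx(roll)).
In Python, from station import get_state, grab_frame, calibration, job_done, find_in, mark_of, tip_reach gives the robot as it stands.
- The arm moves only by the shell command python3 -m handwheel 'ROWS' [OPENING] [FORCE]. ROWS is JSON, a list of rows, each an object with "delta_pos": the shift along the world's x, y, z in units of 30 mm (1.0 is 30 mm), a list of three; "dr": the turn, a rotation vector about the world's x, y, z in degrees, a list of three. In form: [{"delta_pos": [tx, ty, tz], "dr": [rx, ry, rz]}, ...]. A call has 1 to 10 rows; each row shifts and turns the commanded pose from where the row before left it; what a row does not reach is not made up. A row lasts 1/10 s, in which the tool goes at most 50 mm and 8.59 degrees, less where a joint would pass 70% of its speed; a pose out of reach is approached as far as the arm can. A call is refused whole if a number of a shift passes 1 or a number of a turn 8.59, either way. A call with a gripper value outside its range is refused whole. OPENING is the closure, from -1 (fully open) to 1 (shut), set as the call begins (- or left out, the last holds). The fingers move at their own pace and stop on an object; FORCE is the grip in N (left out, the last holds). Time passes only in rows, so rows that do not move let the fingers close. It gives the time, the measured TCP pose, the force, the opening and the grip force at its end, in the units of the state.
- get_state(): the state, without advancing time (a new reading comes with each control period).
- grab_frame(name): name is "scene" or "top" or "wrist"; returns the picture (420x560x3 uint8, red, green, blue); there is no depth.
- calibration(name): a dict with "fx", "fy", "cx", "cy" (pixels), "extrinsics" (4x4, takes a point from world to camera coordinates). Camera axes: x right, y down, z forward; pixel columns grow to the right and rows downward; lengths in m; the calibration is good to about 2 mm. A picture is of the moment at which its call begins: read the wrist's pose just before it. calibration takes no time and is no camera call; for the wrist camera it gives the pose at the moment of the call.
- job_done(): hands the job in; it is judged then, once.
Trained networks look in the newest picture that a camera, given by its name, has taken for a name from the list of things; names that differ only in an ending like _2 or _b are one class to them, and where a whole thing is asked for, a point or a joint stands for the part that bears it (a point fixed in the world has none). Each returns a list of dicts, best first, with "conf" (0 to 1); they miss things now and then, are a little off and sometimes report something else, mostly with a low value. They report only what shows in the picture. A call takes as long as a camera call. They do not tell look-alikes from the thing itself.
- find_in(camera, query): "location" ([column, row] in pixels, amid what is visible of it).
- mark_of(camera, query): "location" ([column, row] in pixels: a listed point, or the origin of a listed thing).
The state is a dict: "t": time; "q": joint angles; "qd": joint speeds; "joint_efforts": joint torques, N m; "eef_pos": TCP position; "ee_rot": TCP orientation; "force": force on the tool from outside, world axes, zero at the start; "moment": the same for the moment, N m; "width": finger opening in m; "gripper_force": force on a finger pad.
Only numpy, scipy, OpenCV 4.12 (cv2) and the standard library are available. Lean on these libraries where they do the work, as an engineer would, in place of code of your own. Each camera call takes 0.05 s, during which the arm holds its last target. There are 200 camera calls.

## Task

Take the scraper block and sweep all five loose steel slugs off the punch bed into the catch tray at its open end, without touching the sharp slugs with the fingers. Put the scraper back on its rubber mat, standing on its underside, and then turn the locking knob clockwise until it clicks past its detent and stays locked. Leave the cards, stapler, notepads and envelopes where they are.

Things in the scene. Friction and masses are not known exactly. Their poses are not given: they have to be found in the camera images.
- press: the punch bed, fixed to the table; origin under the middle of its steel bed, at table level. Open at its -y end, where the catch tray adjoins; at its +y end (y +85 to +165 mm) stands a grey housing, top 38 mm above the table, that carries the knob; two white index marks on it, on the knob's -x side, show where the knob's white pointer line stands when unlocked and when locked
- bed_mid (a point): middle of the flat steel bed's top, 30 mm above the table; axes as press. The bed reaches 85 mm either way along y; between the grey rails on its two x sides (8 mm wide, tops 40 mm above the table) the lane is 130 mm wide (x -65 to +65 mm)
- tray_in (a point): centre of the inner floor of the open aluminium catch tray fixed to the -y end of the bed; axes as press; inside 138 mm along x, 68 mm along y, floor 4 mm and rim 24 mm above the table (lower than the bed's top)
- knob_grip (a point): on the axis of the black locking knob, at the height to grip it. The knob is an upright wing 56 mm long, 15 mm thick, standing 33 mm tall on a round disc 60 mm across; this point lies 10 mm below the wing's top and 75 mm above the table. The point's x axis runs along the wing, z up, and turns with it
- knob (a joint): turn of the knob, rad, growing clockwise seen from above, stops at 0 and 1.32. Sprung detent: it rests near 0.08 (unlocked) or near 1.18 (locked); turning against the spring takes up to about 0.2 N m, and at 0.63 it clicks over and is pulled on into the locked rest. Let go before 0.63 it springs back
- scraper: the scraper block: an aluminium bar 28 mm (its x) by 110 mm (its y) by 20 mm tall, and on it a wooden grip 16 mm (x) by 70 mm (y), from 20 to 60 mm above its underside; origin at the centre of the underside, z up; about 0.25 kg
- scraper_grip (a point): point in the scraper's wooden grip where to hold it, 43 mm above its underside; axes as scraper
- mat: thin black rubber mat, fixed, on which the scraper lies at the start; 80 mm (its x) by 170 mm (its y), 4 mm thick; origin at the centre of its underside, on the table
- slug0: loose steel slug lying on the bed, disc 22 mm across, 6 mm thick; origin at the centre of its underside
- slug1: loose steel slug lying on the bed, oblong 24 x 14 x 6 mm; origin at the centre of its underside
- slug2: loose steel slug lying on the bed, disc 22 mm across, 6 mm thick; origin at the centre of its underside
- slug3: loose steel slug lying on the bed, oblong 24 x 14 x 6 mm; origin at the centre of its underside
- slug4: loose steel slug lying on the bed, disc 22 mm across, 6 mm thick; origin at the centre of its underside
- cards: bystander: stack of white cards, 85 x 130 x 30 mm, loose; origin at the centre of its underside
- stapler: bystander: stapler, 36 x 135 x 42 mm, loose; origin at the centre of its underside
- notepads: bystander: stack of notepads, 105 x 148 x 45 mm, loose; origin at the centre of its underside
- envelopes: bystander: stack of envelopes, 110 x 160 x 24 mm, loose; origin at the centre of its underside
Not all that is in view belongs to the job. Leave any pink look-alike of the scraper alone.

How it is judged:
By the outcome, as a careful person would: the job done as asked, in the order asked, and still so for the second after the job is handed in, with the robot touching nothing.
It also fails if it takes over 72 s, if anything falls off the work surface, if the arm or the gripper's body presses on something with over 40 N, if the wrist force passes 120 N, or if a joint passes its speed limit or range.

## Working session

There is one attempt and no reset: what is moved stays moved. The work goes in short steps, Python scripts to look and compute and a shell command to move; the robot and the scene stay as the last step left them, time stands still between calls to the robot, and variables do not carry over. Pictures are saved under pics/ and viewed, at most 10 in all, crops included, and the job is handed in when it is done.

```bash
mkdir -p pics; cat > h.py <<'E'
import numpy as np, cv2
from station import *
def ray(cam,uv,z,c=None):
    c=c or calibration(cam); E=np.array(c["extrinsics"]); R=E[:3,:3]; t=E[:3,3]
    o=-R.T@t; d=R.T@np.array([(uv[0]-c["cx"])/c["fx"],(uv[1]-c["cy"])/c["fy"],1])
    return o+d*(z-o[2])/d[2]
def proj(cam,p,c=None):
    c=c or calibration(cam); E=np.array(c["extrinsics"]); q=E[:3,:3]@p+E[:3,3]
    return [c["fx"]*q[0]/q[2]+c["cx"],c["fy"]*q[1]/q[2]+c["cy"]]
def snap(cam,name):
    f=grab_frame(cam); cv2.imwrite("pics/"+name,cv2.cvtColor(f,cv2.COLOR_RGB2BGR)); return f
E
python3 - <<'E'
from h import *
print(tip_reach if not callable(tip_reach) else tip_reach())
s=get_state(); print(s)
for cam in ["top","scene"]:
    f=snap(cam,cam+"0.png"); c=calibration(cam); E=np.array(c["extrinsics"]); print(cam,-E[:3,:3].T@E[:3,3])
    for q,z in [("scraper_grip",.047),("scraper",.004),("bed_mid",.03),("tray_in",.004),("knob_grip",.075),("mat",0),("press",0),("slug0",.03),("slug1",.03)]:
        for r in mark_of(cam,q)[:4]: print(q,round(r["conf"],2),np.round(r["location"]),ray(cam,r["location"],z).round(3)[:2])
a=cv2.imread("pics/top0.png"); cv2.imwrite("pics/top0v.png",cv2.resize(a,(784,588)))
E
```

```text
0.019
{'t': 0.0, 'q': array([ 1.46212224e+00,  3.59373525e-01,  1.10590451e-02, -3.64941497e-04,
       -1.22409091e+00, -2.88078775e-01]), 'qd': array([-0.00136027,  0.00107037,  0.00176602,  0.00050106, -0.00210569,
       -0.00089535]), 'joint_efforts': array([-1.94982560e-03, -5.82724822e+01,  2.93057334e+01,  6.99737146e+00,
        6.99433978e-03, -1.47049059e-04]), 'eef_pos': array([0.26067389, 0.62207791, 0.21142876]), 'ee_rot': array([ 3.13995242e+00, -1.28267618e-04, -3.96877036e-01]), 'force': array([-0.81463451,  0.07561042,  0.12287341]), 'moment': array([ 0.01414344, -0.05768236,  0.07162775]), 'gripper_force': 0.0, 'width': 0.08745823067481746}
top [0.38271939 0.00769363 0.92111701]
scraper_grip 0.86 [171. 239.] [0.4   0.228]
scraper_grip 0.69 [124. 306.] [0.252 0.323]
scraper 0.89 [134. 306.] [0.247 0.316]
scraper 0.8 [177. 233.] [0.413 0.225]
bed_mid 0.86 [291. 140.] [ 0.632 -0.033]
bed_mid 0.36 [234. 127.] [0.661 0.099]
tray_in 0.57 [340. 149.] [ 0.621 -0.151]
knob_grip 0.95 [233. 127.] [0.647 0.097]
mat 0.87 [177. 241.] [0.395 0.225]
press 0.74 [302. 147.] [ 0.625 
[... 414 characters left out ...]
p 0.84 [358. 139.] [0.26  0.322]
scraper_grip 0.81 [352. 182.] [0.409 0.23 ]
scraper 0.64 [350. 194.] [0.407 0.231]
scraper 0.57 [350. 152.] [0.254 0.307]
bed_mid 0.71 [281. 291.] [ 0.631 -0.036]
tray_in 0.88 [220. 311.] [ 0.619 -0.16 ]
knob_grip 0.56 [342. 270.] [0.65  0.081]
mat 0.61 [346. 189.] [0.383 0.233]
press 0.85 [282. 299.] [ 0.632 -0.035]
press 0.31 [354. 179.] [0.357 0.269]
slug0 0.64 [255. 318.] [ 0.671 -0.102]
slug0 0.53 [290. 309.] [ 0.674 -0.034]
slug0 0.48 [288. 271.] [ 0.591 -0.007]
slug0 0.43 [268. 294.] [ 0.63  -0.063]
slug1 0.64 [255. 318.] [ 0.671 -0.102]
slug1 0.53 [290. 309.] [ 0.674 -0.034]
slug1 0.48 [288. 271.] [ 0.591 -0.007]
slug1 0.43 [268. 294.] [ 0.63  -0.063]
```

View pics/top0v.png

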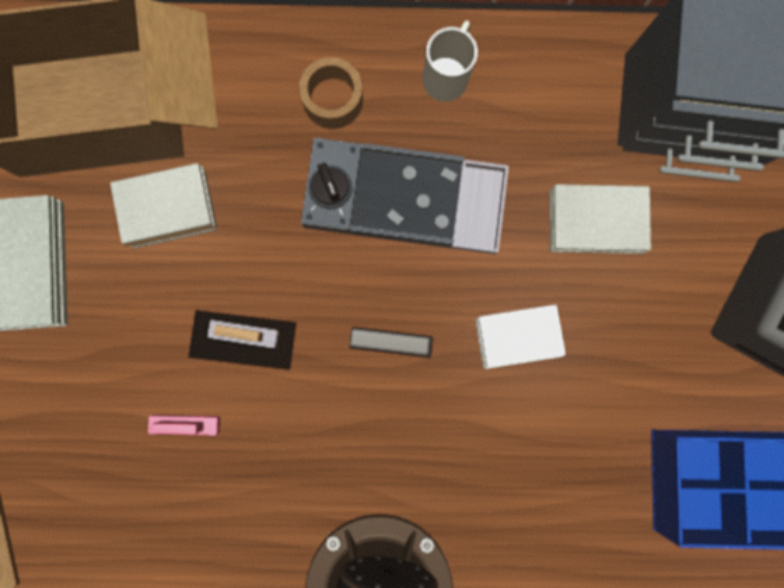

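View pics/scene0.png

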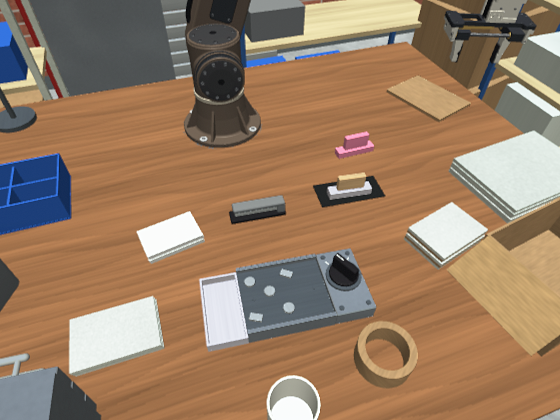

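The top view (1.4x) shows two scraper candidates. One is pink, on bare table at (183,426), which is (131,304) unscaled. The other is aluminium with a wooden grip, on the black mat at (242,333), or (173,238) unscaled. The second fits the description (aluminium, wood, rubber mat). The punch bed is at about (410,195), its knob at (330,187), its tray at (480,205), and there are five slugs. I'll confirm with a crop and refine the press pose.

```bash
python3 - <<'E'
from h import *
a=cv2.imread("pics/top0.png"); 
c1=cv2.resize(a[205:325,90:220],None,fx=3,fy=3,interpolation=cv2.INTER_CUBIC); c2=cv2.resize(a[90:190,205:375],None,fx=2.4,fy=2.4*1.5,interpolation=cv2.INTER_CUBIC)
cv2.imwrite("pics/c.png",np.hstack([c1,c2]))
E
```

```text
(no output)
```

View pics/c.png

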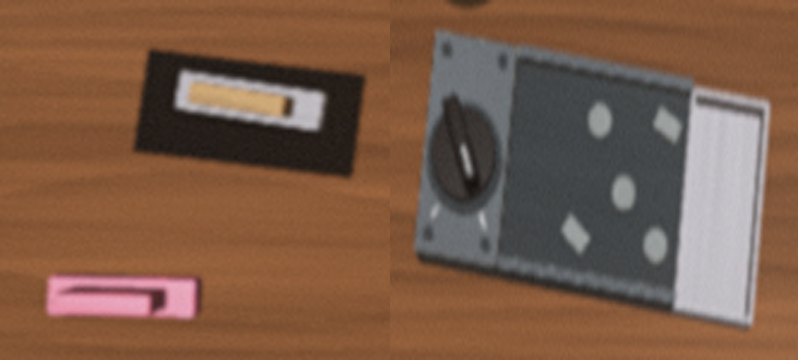

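```bash
python3 -m handwheel '[{"delta_pos":[0.34,-0.94,0],"dr":[0,0,-5.2]},{"delta_pos":[0.34,-0.94,0],"dr":[0,0,-5.2]},{"delta_pos":[0.34,-0.94,0],"dr":[0,0,-5.2]},{"delta_pos":[0.34,-0.94,0],"dr":[0,0,-5.2]},{"delta_pos":[0.34,-0.94,0],"dr":[0,0,-5.2]},{"delta_pos":[0.34,-0.94,0],"dr":[0,0,-5.2]},{"delta_pos":[0.34,-0.94,0],"dr":[0,0,-5.2]},{"delta_pos":[0.34,-0.94,0],"dr":[0,0,-5.2]},{"delta_pos":[0.34,-0.94,0],"dr":[0,0,-5.2]},{"delta_pos":[0.34,-0.94,0],"dr":[0,0,-5.2]}]' -1
python3 -m handwheel '[{"delta_pos":[0.34,-0.94,0],"dr":[0,0,-5.2]},{"delta_pos":[0.34,-0.94,0],"dr":[0,0,-5.2]},{"delta_pos":[0.34,-0.94,0],"dr":[0,0,-5.2]},{"delta_pos":[0.34,-0.94,0],"dr":[0,0,-5.2]},{"delta_pos":[0,0,0],"dr":[0,0,0]},{"delta_pos":[0,0,0],"dr":[0,0,0]}]'
```

```text
t: 2.0
eef_pos: [0.3631, 0.3394, 0.2126]
ee_rot: [-3.141, 0.0, -1.308]
force: [0.4, 0.2, -0.7]
width: 0.0876
gripper_force: 0.0
t: 2.6
eef_pos: [0.404, 0.2274, 0.2127]
ee_rot: [-3.141, 0.001, -1.668]
force: [0.0, -0.2, 0.7]
width: 0.0876
gripper_force: 0.0
```

The crop confirms it: wood on aluminium on the mat is the scraper, and the pink one stays alone. The pointer is at the unlocked mark at lower right, and the locked mark is at lower left, so clockwise.

```bash
python3 - <<'E'
from h import *
s=get_state(); print(s["eef_pos"],s["ee_rot"])
c=calibration("wrist"); f=snap("wrist","w1.png")
for q,z in [("scraper_grip",.047),("scraper",.004),("mat",0.0)]:
    for r in mark_of("wrist",q)[:3]: print(q,round(r["conf"],2),np.round(r["location"],1),ray("wrist",r["location"],z,c).round(4)[:2])
# wood segmentation: blobs at top z=.064
hsv=cv2.cvtColor(f,cv2.COLOR_RGB2HSV)
def rect(name,m,z):
    n,l,st,ce=cv2.connectedComponentsWithStats(m.astype(np.uint8)*255)
    for i in np.argsort(-st[1:,4])[:2]+1:
        ys,xs=np.where(l==i); p=np.array([ray("wrist",(x,y),z,c)[:2] for x,y in zip(xs[::3],ys[::3])],np.float32)*1000
        print(name,st[i],cv2.minAreaRect(p))
rect("bar",(hsv[...,1]<45)&(hsv[...,2]>140),.024)
rect("mat",(hsv[...,2]<60),.004)
E
```

```text
[0.40395381 0.22735218 0.21268587] [-3.14112586e+00  7.54253412e-04 -1.66810130e+00]
scraper_grip 0.69 [286.  192.5] [0.3986 0.2298]
scraper_grip 0.67 [407.  248.4] [0.2539 0.3162]
scraper 0.66 [393.3 235. ] [0.2553 0.315 ]
scraper 0.65 [282.1 184.9] [0.4031 0.2292]
mat 0.74 [291.7 183.9] [0.3902 0.2299]
bar [   0   51  119   78 4256] ((654.5120239257812, 89.88674926757812), (81.8140869140625, 139.3401336669922), 83.50724029541016)
bar [ 121  290  321   30 3617] ((420.95758056640625, 396.2076416015625), (45.522701263427734, 451.4581604003906), 85.14299011230469)
mat [    0   248   560   130 21804] ((426.156005859375, 433.5938415527344), (229.7720489501953, 913.959716796875), 84.4869384765625)
mat [ 415  249  145   82 2981] ((133.75189208984375, 400.5982971191406), (218.536865234375, 105.37946319580078), 25.99197769165039)
```

View pics/w1.png

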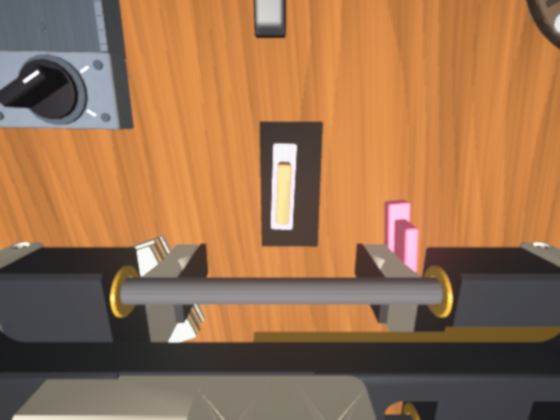

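The wrist view shows the scraper on the mat, with the bar at (285,145)-(283,230) and the wood top at about (284,193). The knob is at (40,92) and the pink look-alike at (400,235). Next I'll measure the scraper within that region.

```bash
python3 - <<'E'
from h import *
c=calibration("wrist"); f=cv2.cvtColor(cv2.imread("pics/w1.png"),cv2.COLOR_BGR2RGB)
hsv=cv2.cvtColor(f,cv2.COLOR_RGB2HSV); roi=np.zeros(f.shape[:2],bool); roi[128:242,266:316]=1
def rect(name,m,z):
    ys,xs=np.where(m&roi); q=cv2.minAreaRect(np.stack([xs,ys],1).astype(np.float32)); b=cv2.boxPoints(q)
    w=np.array([ray("wrist",p,z,c)[:2] for p in b],np.float32)*1000
    print(name,len(xs),q,w.mean(0).round(1),w.round(0).tolist())
v=hsv[...,2]; s=hsv[...,1]
rect("bar",(v>110),.024); rect("wood",(v>110)&(s>60),.064)
b=np.array([[261,122],[322,122],[317,246],[261,246]]);print([ (ray("wrist",p,.004,c)[:2]*1000).round(0).tolist() for p in b])
# press corners from top crop
P=lambda u,v:((u-390)/2.4+205, v/3.6+90)
for n,(u,v),z in [("hous TL",(437,32),.038),("hous BL",(416,252),.038),("tray TR",(769,102),.024),("tray BR",(752,325),.024),("bed/hous T",(514,60),.03),("bed/hous B",(499,262),.03),("bedendT",(690,88),.03),("bedendB",(674,302),.03),
 ("s",(599,121),.036),("s",(667,125),.036),("s",(624,193),.036),("s",(575,234),.036),("s",(655,245),.036),("knob",(463,150),.06)]:
    print(n,(ray("top",P(u,v),z)[:2]*1000).round(0))
E
```

```text
bar 2160 ((283.0413818359375, 186.42466735839844), (25.250560760498047, 87.70438385009766), 2.2025980949401855) [401.5 230.4] [[425.0, 284.0], [409.0, 173.0], [379.0, 177.0], [392.0, 288.0]]
wood 782 ((283.09393310546875, 192.52830505371094), (12.890156745910645, 61.359046936035156), 2.726310968399048) [401.5 227.5] [[414.0, 262.0], [404.0, 191.0], [390.0, 193.0], [399.0, 264.0]]
[[421.0, 148.0], [346.0, 155.0], [362.0, 322.0], [440.0, 315.0]]
hous TL [724. 121.]
hous BL [580. 137.]
tray TR [ 690. -201.]
tray BR [ 543. -184.]
bed/hous T [710.  47.]
bed/hous B [577.  59.]
bedendT [ 695. -123.]
bedendB [ 555. -109.]
s [669. -35.]
s [ 668. -100.]
s [623. -60.]
s [596. -14.]
s [590. -90.]
knob [641.  92.]
```

```bash
python3 -m handwheel '[{"delta_pos":[-0.08,0.05,-0.8],"dr":[0,0,-1.6]},{"delta_pos":[0,0,-0.9],"dr":[0,0,0]},{"delta_pos":[0,0,-0.9],"dr":[0,0,0]},{"delta_pos":[0,0,-0.9],"dr":[0,0,0]},{"delta_pos":[0,0,-0.8],"dr":[0,0,0]},{"delta_pos":[0,0,-0.7],"dr":[0,0,0]},{"delta_pos":[0,0,-0.46],"dr":[0,0,0]},{"delta_pos":[0,0,0],"dr":[0,0,0]},{"delta_pos":[0,0,0],"dr":[0,0,0]}]' -1
python3 -m handwheel '[{"delta_pos":[0,0,0],"dr":[0,0,0]},{"delta_pos":[0,0,0],"dr":[0,0,0]},{"delta_pos":[0,0,0],"dr":[0,0,0]},{"delta_pos":[0,0,0],"dr":[0,0,0]},{"delta_pos":[0,0,0],"dr":[0,0,0]},{"delta_pos":[0,0,0],"dr":[0,0,0]},{"delta_pos":[0,0,0],"dr":[0,0,0]}]' 1 40
```

```text
t: 3.7
eef_pos: [0.4013, 0.2298, 0.0487]
ee_rot: [3.142, -0.001, -1.694]
force: [0.3, 0.7, -0.6]
width: 0.0879
gripper_force: 0.0
t: 4.4
eef_pos: [0.4013, 0.2292, 0.0486]
ee_rot: [-3.142, 0.0, -1.695]
force: [0.1, 0.3, -0.3]
width: 0.0375
gripper_force: 0.0
```

```bash
python3 -m handwheel '[{"delta_pos":[0,0,0],"dr":[0,0,0]},{"delta_pos":[0,0,0],"dr":[0,0,0]},{"delta_pos":[0,0,0],"dr":[0,0,0]},{"delta_pos":[0,0,0],"dr":[0,0,0]},{"delta_pos":[0,0,0],"dr":[0,0,0]}]' 1 40
python3 -m handwheel '[{"delta_pos":[0,0,0.4],"dr":[0,0,0]},{"delta_pos":[0,0,0.7],"dr":[0,0,0]},{"delta_pos":[0,0,0.8],"dr":[0,0,0]},{"delta_pos":[0,0,0.8],"dr":[0,0,0]},{"delta_pos":[0,0,0.6],"dr":[0,0,0]},{"delta_pos":[0,0,0.4],"dr":[0,0,0]},{"delta_pos":[0,0,0],"dr":[0,0,0]}]'
```

```text
t: 4.9
eef_pos: [0.4013, 0.2292, 0.0486]
ee_rot: [-3.142, 0.0, -1.695]
force: [0.5, -0.6, -0.3]
width: 0.0136
gripper_force: 40.0
t: 5.6
eef_pos: [0.4016, 0.2298, 0.1606]
ee_rot: [-3.141, 0.002, -1.695]
force: [-0.2, 0.7, -2.3]
width: 0.0135
gripper_force: 40.0
```

```bash
python3 -m handwheel '[{"delta_pos":[0.4,-0.35,0],"dr":[0,0,4]},{"delta_pos":[0.66,-0.58,0],"dr":[0,0,7.5]},{"delta_pos":[0.66,-0.58,0],"dr":[0,0,7.5]},{"delta_pos":[0.66,-0.58,0],"dr":[0,0,7.5]},{"delta_pos":[0.66,-0.58,0],"dr":[0,0,7.5]},{"delta_pos":[0.66,-0.58,0],"dr":[0,0,7.5]},{"delta_pos":[0.66,-0.58,0],"dr":[0,0,7.5]},{"delta_pos":[0.66,-0.58,0],"dr":[0,0,7.5]},{"delta_pos":[0.66,-0.58,0],"dr":[0,0,7.5]},{"delta_pos":[0.66,-0.58,0],"dr":[0,0,7.5]}]'
python3 -m handwheel '[{"delta_pos":[0.66,-0.58,0],"dr":[0,0,7.5]},{"delta_pos":[0.66,-0.58,0],"dr":[0,0,7.5]},{"delta_pos":[0.29,-0.19,0],"dr":[0,0,4.4]},{"delta_pos":[0,0,0],"dr":[0,0,0]},{"delta_pos":[0,0,0],"dr":[0,0,0]}]'
python3 - <<'E'
from h import *
s=get_state(); print(s["eef_pos"],s["ee_rot"])
c=calibration("wrist"); f=snap("wrist","w2.png"); snap("top","t2.png")
for q,z in [("bed_mid",.03),("tray_in",.004),("knob_grip",.075),("slug0",.03)]:
  for cam,cc in (("wrist",c),("top",None)):
    for r in mark_of(cam,q)[:6 if q=="slug0" else 1]: print(cam,q,round(r["conf"],2),np.round(r["location"],1),ray(cam,r["location"],z,cc).round(4)[:2])
a=cv2.imread("pics/t2.png")[80:200,190:390]; cv2.imwrite("pics/v2.png",np.vstack([cv2.resize(cv2.imread("pics/w2.png")[:255],(600,273)),cv2.resize(a,(600,320))]))
E
```

```text
t: 6.6
eef_pos: [0.5913, 0.0611, 0.1574]
ee_rot: [3.14, 0.002, -0.442]
force: [-0.0, -0.2, -3.1]
width: 0.0132
gripper_force: 40.0
t: 7.1
eef_pos: [0.6388, 0.0215, 0.1576]
ee_rot: [3.141, 0.003, -0.112]
force: [-0.6, -0.2, -3.3]
width: 0.0136
gripper_force: 40.0
[0.63879477 0.02146543 0.15763622] [ 3.14082745e+00  2.88144168e-03 -1.11511471e-01]
wrist bed_mid 0.69 [333.3 198.6] [ 0.633  -0.0339]
top bed_mid 0.74 [266.8 119.8] [0.6792 0.0232]
wrist tray_in 0.88 [437.  193.7] [ 0.6185 -0.1563]
top tray_in 0.67 [319.2 126.2] [ 0.6749 -0.1013]
wrist knob_grip 0.66 [209.2 213.4] [0.6441 0.0866]
top knob_grip 0.85 [233.4 127.7] [0.6449 0.0952]
wrist slug0 0.79 [398.9 154.8] [ 0.6715 -0.1027]
wrist slug0 0.68 [332.3 163. ] [ 0.6707 -0.0351]
wrist slug0 0.66 [318.7 230.5] [ 0.5988 -0.0159]
wrist slug0 0.64 [355.3 205.6] [ 0.6227 -0.0567]
wrist slug0 0.55 [387.4 227.3] [ 0.5942 -0.0906]
top slug0 0.62 [300.9 143.8] [ 0.6242 -0.0565]
top slug0 0.57 [293.8 122.3] [ 0.6746 -0.0394]
top slug0 0.49 [313.5 162. ] [ 0.5823 -0.086 ]
top slug0 0.42 [279.4 156.4] [ 0.5937 -0.0076]
top slug0 0.39 [319.2 126.5] [ 0.6659 -0.0983]
```

View pics/v2.png

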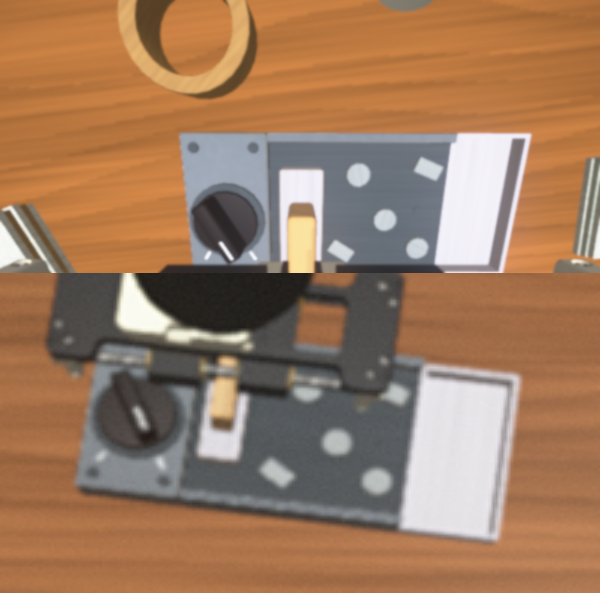

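```bash
python3 -m handwheel '[{"delta_pos":[0,0,-0.5],"dr":[0,0,0]},{"delta_pos":[0,0,-0.7],"dr":[0,0,0]},{"delta_pos":[0,0,-0.7],"dr":[0,0,0]},{"delta_pos":[0,0,-0.5],"dr":[0,0,0]},{"delta_pos":[0,0,-0.25],"dr":[0,0,0]},{"delta_pos":[0,0,0],"dr":[0,0,0]},{"delta_pos":[0,0,0],"dr":[0,0,0]}]'
```

```text
t: 8.3
eef_pos: [0.6403, 0.0217, 0.0808]
ee_rot: [-3.142, -0.001, -0.109]
force: [-0.2, -0.4, -2.7]
width: 0.0133
gripper_force: 40.0
```

```bash
python3 -m handwheel '[{"delta_pos":[0,0,-0.08],"dr":[0,0,0]},{"delta_pos":[0,0,-0.08],"dr":[0,0,0]},{"delta_pos":[0,0,0],"dr":[0,0,0]},{"delta_pos":[0,0,0],"dr":[0,0,0]}]'
```

```text
t: 8.7
eef_pos: [0.6398, 0.0216, 0.0754]
ee_rot: [-3.142, -0.0, -0.109]
force: [-0.6, -0.4, -3.4]
width: 0.0129
gripper_force: 40.0
```

```bash
python3 -m handwheel '[{"delta_pos":[-0.017,-0.15,0],"dr":[0,0,0]},{"delta_pos":[-0.028,-0.25,0],"dr":[0,0,0]},{"delta_pos":[-0.028,-0.25,0],"dr":[0,0,0]},{"delta_pos":[-0.028,-0.25,0],"dr":[0,0,0]},{"delta_pos":[-0.028,-0.25,0],"dr":[0,0,0]},{"delta_pos":[-0.028,-0.25,0],"dr":[0,0,0]},{"delta_pos":[-0.028,-0.25,0],"dr":[0,0,0]},{"delta_pos":[-0.028,-0.25,0],"dr":[0,0,0]},{"delta_pos":[-0.028,-0.25,0],"dr":[0,0,0]},{"delta_pos":[-0.028,-0.25,0],"dr":[0,0,0]}]'
```

```text
t: 9.7
eef_pos: [0.6317, -0.0509, 0.0753]
ee_rot: [-3.142, -0.0, -0.109]
force: [0.4, 0.5, -3.4]
width: 0.0133
gripper_force: 40.0
```

```bash
python3 -m handwheel '[{"delta_pos":[-0.028,-0.25,0],"dr":[0,0,0]},{"delta_pos":[-0.028,-0.25,0],"dr":[0,0,0]},{"delta_pos":[-0.028,-0.25,0],"dr":[0,0,0]},{"delta_pos":[-0.028,-0.25,0],"dr":[0,0,0]},{"delta_pos":[-0.028,-0.25,0],"dr":[0,0,0]},{"delta_pos":[-0.028,-0.25,0],"dr":[0,0,0]},{"delta_pos":[-0.028,-0.25,0],"dr":[0,0,0]},{"delta_pos":[-0.028,-0.25,0],"dr":[0,0,0]},{"delta_pos":[-0.028,-0.25,0],"dr":[0,0,0]},{"delta_pos":[-0.028,-0.25,0],"dr":[0,0,0]}]'
python3 -m handwheel '[{"delta_pos":[-0.028,-0.25,0],"dr":[0,0,0]},{"delta_pos":[-0.028,-0.25,0],"dr":[0,0,0]},{"delta_pos":[-0.02,-0.15,0],"dr":[0,0,0]},{"delta_pos":[0,0,0],"dr":[0,0,0]},{"delta_pos":[0,0,0.3],"dr":[0,0,0]},{"delta_pos":[0,0,0.7],"dr":[0,0,0]},{"delta_pos":[0,0,0.9],"dr":[0,0,0]},{"delta_pos":[0,0,0.7],"dr":[0,0,0]},{"delta_pos":[0,0,0],"dr":[0,0,0]}]'
python3 - <<'E'
from h import *
s=get_state(); print(s["eef_pos"],s["ee_rot"])
c=calibration("wrist"); f=snap("wrist","w3.png"); snap("top","t3.png"); snap("scene","s3.png")
for cam,cc in (("wrist",c),("scene",None)):
    for r in mark_of(cam,"slug0")[:6]: print(cam,round(r["conf"],2),np.round(r["location"],1),ray(cam,r["location"],.004,cc).round(4)[:2])
a=cv2.imread("pics/t3.png")[80:200,190:390]; b=cv2.imread("pics/s3.png")[230:360,180:400]
cv2.imwrite("pics/v3.png",np.vstack([cv2.resize(b,(600,355)),cv2.resize(cv2.imread("pics/w3.png")[100:255,200:],(600,240))]))
E
```

```text
t: 10.7
eef_pos: [0.6232, -0.126, 0.0752]
ee_rot: [3.142, 0.0, -0.109]
force: [-0.5, 0.2, -3.4]
width: 0.0134
gripper_force: 40.0
t: 11.6
eef_pos: [0.6234, -0.1447, 0.1577]
ee_rot: [-3.141, -0.007, -0.108]
force: [0.1, -0.6, -2.7]
width: 0.0133
gripper_force: 40.0
[ 0.62342932 -0.14472395  0.15769214] [-3.14140867 -0.0069006  -0.10769584]
scene 0.65 [231.8 334.3] [ 0.6744 -0.1511]
```

View pics/v3.png

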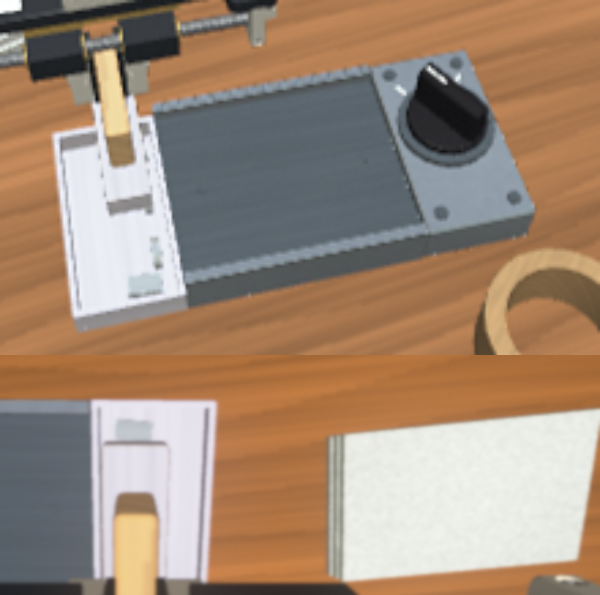

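The bed is empty and slugs show in the tray at about (145,275) in the upper picture. I'll carry the scraper back and check the tray count on the way.

```bash
python3 -m handwheel '[{"delta_pos":[-0.3,0.5,0],"dr":[0,0,-3.5]},{"delta_pos":[-0.53,0.89,0],"dr":[0,0,-6.5]},{"delta_pos":[-0.53,0.89,0],"dr":[0,0,-6.5]},{"delta_pos":[-0.53,0.89,0],"dr":[0,0,-6.5]},{"delta_pos":[-0.53,0.89,0],"dr":[0,0,-6.5]},{"delta_pos":[-0.53,0.89,0],"dr":[0,0,-6.5]},{"delta_pos":[-0.53,0.89,0],"dr":[0,0,-6.5]},{"delta_pos":[-0.53,0.89,0],"dr":[0,0,-6.5]},{"delta_pos":[-0.53,0.89,0],"dr":[0,0,-6.5]},{"delta_pos":[-0.53,0.89,0],"dr":[0,0,-6.5]}]'
python3 -m handwheel '[{"delta_pos":[-0.53,0.89,0],"dr":[0,0,-6.5]},{"delta_pos":[-0.53,0.89,0],"dr":[0,0,-6.5]},{"delta_pos":[-0.53,0.89,0],"dr":[0,0,-6.5]},{"delta_pos":[-0.53,0.89,0],"dr":[0,0,-6.5]},{"delta_pos":[-0.21,0.39,0],"dr":[0,0,-2.9]},{"delta_pos":[0,0,0],"dr":[0,0,0]},{"delta_pos":[0,0,0],"dr":[0,0,0]}]'
python3 - <<'E'
from h import *
f=snap("top","t4.png"); snap("scene","s4.png")
print(get_state()["eef_pos"],get_state()["ee_rot"])
for r in mark_of("top","slug0")[:6]: print(round(r["conf"],2),np.round(r["location"],1),ray("top",r["location"],.004).round(4)[:2])
a=cv2.imread("pics/t4.png")[110:185,250:380]; b=cv2.imread("pics/s4.png")[265:350,195:300]
cv2.imwrite("pics/v4.png",np.hstack([cv2.resize(a,(400,480),interpolation=2),cv2.resize(b,(400,480),interpolation=2)]))
E
```

```text
t: 12.85
eef_pos: [0.4677, 0.1111, 0.1525]
ee_rot: [3.14, -0.0, -1.196]
force: [0.1, 1.2, -3.7]
width: 0.0135
gripper_force: 40.0
t: 13.55
eef_pos: [0.3986, 0.2287, 0.1527]
ee_rot: [3.141, -0.001, -1.693]
force: [0.6, -0.2, -3.4]
width: 0.0133
gripper_force: 40.0
[0.39904219 0.22823229 0.15284738] [ 3.14111030e+00 -8.79467050e-04 -1.69484769e+00]
0.58 [329.  152.3] [ 0.6122 -0.1251]
0.52 [339.1 128.7] [ 0.6699 -0.1487]
0.46 [330.7 170.7] [ 0.5682 -0.1295]
0.44 [335.2 165.4] [ 0.5811 -0.14  ]
0.43 [334.2 127.9] [ 0.6716 -0.1371]
```

View pics/v4.png

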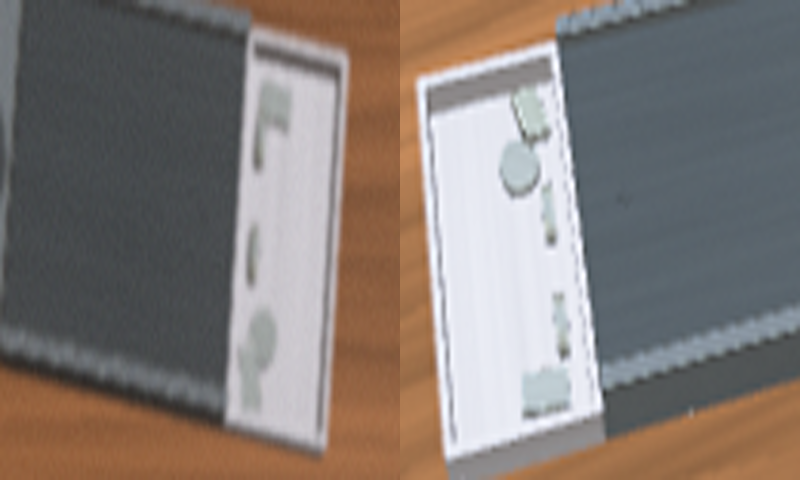

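All five slugs are in the tray (two stand on edge against its bed side) and the bed is bare. Now I'll lower the scraper.

```bash
python3 -m handwheel '[{"delta_pos":[0,0,-0.6],"dr":[0,0,0]},{"delta_pos":[0,0,-0.8],"dr":[0,0,0]},{"delta_pos":[0,0,-0.8],"dr":[0,0,0]},{"delta_pos":[0,0,-0.6],"dr":[0,0,0]},{"delta_pos":[0,0,-0.3],"dr":[0,0,0]},{"delta_pos":[0,0,-0.15],"dr":[0,0,0]},{"delta_pos":[0,0,0],"dr":[0,0,0]},{"delta_pos":[0,0,0],"dr":[0,0,0]}]'
```

```text
t: 14.5
eef_pos: [0.3995, 0.2293, 0.0565]
ee_rot: [-3.141, 0.001, -1.695]
force: [0.8, -0.3, -3.7]
width: 0.0131
gripper_force: 40.0
```

```bash
python3 -m handwheel '[{"delta_pos":[0,0,-0.08],"dr":[0,0,0]},{"delta_pos":[0,0,-0.08],"dr":[0,0,0]},{"delta_pos":[0,0,-0.05],"dr":[0,0,0]},{"delta_pos":[0,0,0],"dr":[0,0,0]},{"delta_pos":[0,0,0],"dr":[0,0,0]}]'
```

```text
t: 15.0
eef_pos: [0.399, 0.229, 0.0495]
ee_rot: [-3.142, -0.0, -1.695]
force: [-0.3, 0.4, -2.8]
width: 0.0135
gripper_force: 40.0
```

```bash
python3 -m handwheel '[{"delta_pos":[0,0,-0.03],"dr":[0,0,0]},{"delta_pos":[0,0,0],"dr":[0,0,0]},{"delta_pos":[0,0,0],"dr":[0,0,0]}]'
```

```text
t: 15.3
eef_pos: [0.3991, 0.229, 0.0486]
ee_rot: [-3.141, 0.0, -1.695]
force: [-0.1, 0.5, -2.3]
width: 0.0135
gripper_force: 40.0
```

```bash
python3 -m handwheel '[{"delta_pos":[0,0,-0.03],"dr":[0,0,0]},{"delta_pos":[0,0,0],"dr":[0,0,0]},{"delta_pos":[0,0,0],"dr":[0,0,0]}]'
```

```text
t: 15.6
eef_pos: [0.3996, 0.2291, 0.0483]
ee_rot: [-3.141, 0.0, -1.695]
force: [0.1, -2.3, 5.4]
width: 0.0136
gripper_force: 40.0
```

```bash
python3 -m handwheel '[{"delta_pos":[0,0,0],"dr":[0,0,0]},{"delta_pos":[0,0,0],"dr":[0,0,0]},{"delta_pos":[0,0,0],"dr":[0,0,0]},{"delta_pos":[0,0,0],"dr":[0,0,0]},{"delta_pos":[0,0,0],"dr":[0,0,0]},{"delta_pos":[0,0,0],"dr":[0,0,0]},{"delta_pos":[0,0,0],"dr":[0,0,0]},{"delta_pos":[0,0,0],"dr":[0,0,0]}]' -1
python3 -m handwheel '[{"delta_pos":[0,0,0.3],"dr":[0,0,0]},{"delta_pos":[0,0,0.6],"dr":[0,0,0]},{"delta_pos":[0,0,0.9],"dr":[0,0,0]},{"delta_pos":[0,0,0.9],"dr":[0,0,0]},{"delta_pos":[0,0,0.9],"dr":[0,0,0]},{"delta_pos":[0,0,0.9],"dr":[0,0,0]},{"delta_pos":[0,0,0.4],"dr":[0,0,0]}]'
```

```text
t: 16.4
eef_pos: [0.399, 0.2289, 0.0476]
ee_rot: [3.142, -0.0, -1.695]
force: [0.4, -0.5, -0.3]
width: 0.0722
gripper_force: 0.0
t: 17.1
eef_pos: [0.3999, 0.2296, 0.1979]
ee_rot: [-3.139, 0.003, -1.695]
force: [1.3, -0.2, 0.3]
width: 0.0879
gripper_force: 0.0
```

```bash
python3 -m handwheel '[{"delta_pos":[0.38,-0.355,0],"dr":[0,0,8.5]},{"delta_pos":[0.38,-0.355,0],"dr":[0,0,8.5]},{"delta_pos":[0.38,-0.355,0],"dr":[0,0,8.5]},{"delta_pos":[0.38,-0.355,0],"dr":[0,0,8.5]},{"delta_pos":[0.38,-0.355,0],"dr":[0,0,8.5]},{"delta_pos":[0.38,-0.355,0],"dr":[0,0,8.5]},{"delta_pos":[0.38,-0.355,0],"dr":[0,0,8.5]},{"delta_pos":[0.38,-0.355,0],"dr":[0,0,8.5]},{"delta_pos":[0.38,-0.355,0],"dr":[0,0,8.5]},{"delta_pos":[0.38,-0.355,0],"dr":[0,0,8.5]}]'
python3 -m handwheel '[{"delta_pos":[0.38,-0.355,0],"dr":[0,0,8.5]},{"delta_pos":[0.38,-0.355,0],"dr":[0,0,8.5]},{"delta_pos":[0.38,-0.355,0],"dr":[0,0,8.5]},{"delta_pos":[0.38,-0.355,0],"dr":[0,0,8.5]},{"delta_pos":[0,0,0],"dr":[0,0,0]},{"delta_pos":[0,0,0],"dr":[0,0,0]}]'
python3 - <<'E'
from h import *
s=get_state(); print(s["eef_pos"],s["ee_rot"])
c=calibration("wrist"); f=snap("wrist","w5.png"); snap("top","t5.png")
for r in mark_of("wrist","knob_grip")[:2]: print(round(r["conf"],2),np.round(r["location"],1),ray("wrist",r["location"],.075,c).round(4)[:2])
for r in mark_of("top","scraper")[:2]: print(round(r["conf"],2),np.round(r["location"],1),ray("top",r["location"],.004).round(4)[:2])
# predicted wing-top outline for wing yaw .44 and .30
im=cv2.imread("pics/w5.png"); k=np.array([.646,.089])
for yaw,col in ((.44,(0,0,255)),(.30,(0,255,0))):
    R=np.array([[np.cos(yaw),-np.sin(yaw)],[np.sin(yaw),np.cos(yaw)]])
    pts=[proj("wrist",np.r_[k+R@np.array(p),.085],c) for p in ((.028,.0075),(-.028,.0075),(-.028,-.0075),(.028,-.0075))]
    cv2.polylines(im,[np.int32(np.array(pts)*16)],True,col,1,4,4)
u,v=map(int,proj("wrist",np.r_[k,.085],c)); print(u,v)
y0,x0=max(v-80,0),max(u-100,0)
t=cv2.imread("pics/t5.png")[205:275,125:225]
w=cv2.resize(im[y0:y0+150,x0:x0+200],(480,360)); cv2.imwrite("pics/v5.png",np.hstack([w,cv2.resize(t,(300,210)).copy() if 0 else cv2.copyMakeBorder(cv2.resize(t,(300,210)),0,150,0,0,0)]))
E
```

```text
t: 18.1
eef_pos: [0.5132, 0.1218, 0.1944]
ee_rot: [3.141, 0.001, -0.206]
force: [0.3, 0.6, 0.6]
width: 0.0874
gripper_force: 0.0
t: 18.7
eef_pos: [0.5582, 0.0796, 0.1942]
ee_rot: [-3.141, 0.001, 0.377]
force: [-0.5, -0.6, -0.1]
width: 0.0875
gripper_force: 0.0
[0.55823418 0.07955642 0.19418011] [-3.14146174e+00  1.09554436e-03  3.77396809e-01]
0.58 [303.1 113.9] [0.6456 0.0914]
0.39 [133.4 253.2] [0.4445 0.207 ]
0.61 [133.7 303.2] [0.2522 0.318 ]
0.6 [174.5 237.3] [0.4042 0.2313]
306 114
```

View pics/v5.png

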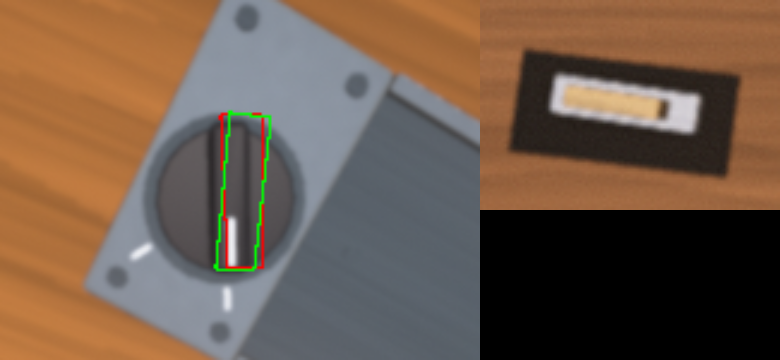

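The scraper stands centred on its mat. The wing runs vertically through crop (230,193), matching the yaw 0.44 overlay but about 4 mm to its left, so I place the knob at about (0.6446, 0.0925).

```bash
python3 -m handwheel '[{"delta_pos":[0.5,0.07,0],"dr":[0,0,1.2]},{"delta_pos":[0.8,0.12,0],"dr":[0,0,1.2]},{"delta_pos":[0.8,0.12,-0.2],"dr":[0,0,1.2]},{"delta_pos":[0.5,0.08,-0.3],"dr":[0,0,0]},{"delta_pos":[0.28,0.04,-0.5],"dr":[0,0,0]},{"delta_pos":[0,0,0],"dr":[0,0,0]},{"delta_pos":[0,0,0],"dr":[0,0,0]}]'
python3 - <<'E'
from h import *
s=get_state(); print(s["eef_pos"],s["ee_rot"])
c=calibration("wrist"); f=snap("wrist","w6.png")
for r in mark_of("wrist","knob_grip")[:2]: print(round(r["conf"],2),np.round(r["location"],1),ray("wrist",r["location"],.075,c).round(4)[:2])
E
```

```text
t: 19.6
eef_pos: [0.6441, 0.0926, 0.164]
ee_rot: [-3.141, 0.002, 0.444]
force: [-0.6, 0.1, -0.3]
width: 0.0874
gripper_force: 0.0
[0.64407824 0.09262654 0.16403848] [-3.14149843e+00  1.74545136e-03  4.44179605e-01]
0.84 [282.5 209. ] [0.6452 0.0912]
```

```bash
python3 -m handwheel '[{"delta_pos":[0,0,-0.5],"dr":[0,0,0]},{"delta_pos":[0,0,-0.7],"dr":[0,0,0]},{"delta_pos":[0,0,-0.7],"dr":[0,0,0]},{"delta_pos":[0,0,-0.6],"dr":[0,0,0]},{"delta_pos":[0,0,-0.35],"dr":[0,0,0]},{"delta_pos":[0,0,0],"dr":[0,0,0]},{"delta_pos":[0,0,0],"dr":[0,0,0]}]'
python3 -m handwheel '[{"delta_pos":[0,0,0],"dr":[0,0,0]},{"delta_pos":[0,0,0],"dr":[0,0,0]},{"delta_pos":[0,0,0],"dr":[0,0,0]},{"delta_pos":[0,0,0],"dr":[0,0,0]},{"delta_pos":[0,0,0],"dr":[0,0,0]},{"delta_pos":[0,0,0],"dr":[0,0,0]},{"delta_pos":[0,0,0],"dr":[0,0,0]},{"delta_pos":[0,0,0],"dr":[0,0,0]},{"delta_pos":[0,0,0],"dr":[0,0,0]},{"delta_pos":[0,0,0],"dr":[0,0,0]}]' 1 30
```

```text
t: 20.4
eef_pos: [0.6455, 0.0929, 0.0802]
ee_rot: [3.141, -0.001, 0.445]
force: [0.0, -0.1, 0.3]
width: 0.0876
gripper_force: 0.0
t: 21.4
eef_pos: [0.645, 0.0927, 0.0791]
ee_rot: [-3.142, 0.0, 0.444]
force: [-0.3, -0.2, -0.3]
width: 0.0132
gripper_force: 0.0
```

```bash
python3 -m handwheel '[{"delta_pos":[0,0,0],"dr":[0,0,0]},{"delta_pos":[0,0,0],"dr":[0,0,0]}]' 1 45
```

```text
t: 21.6
eef_pos: [0.645, 0.0927, 0.0791]
ee_rot: [3.142, 0.0, 0.444]
force: [-0.0, 0.1, 0.3]
width: 0.0014
gripper_force: 0.0
```

```bash
python3 - <<'E'
from h import *
s=get_state(); print(s["eef_pos"],s["ee_rot"],s["width"],s["gripper_force"],s["force"],s["moment"])
snap("wrist","w7.png"); snap("scene","s7.png"); snap("top","t7.png")
a=cv2.imread("pics/s7.png")[200:330,270:430]
cv2.imwrite("pics/v7.png",np.hstack([cv2.resize(cv2.imread("pics/w7.png")[80:380,130:430],(400,400)),cv2.resize(a,(400,400))]))
E
```

```text
[0.64501106 0.09271637 0.0791456 ] [3.14157517e+00 4.50743058e-05 4.44449887e-01] 0.0013789830778137353 0.0 [-0.022835    0.1151197   0.29168543] [-0.00804083  0.02656967  0.07163672]
```

View pics/v7.png

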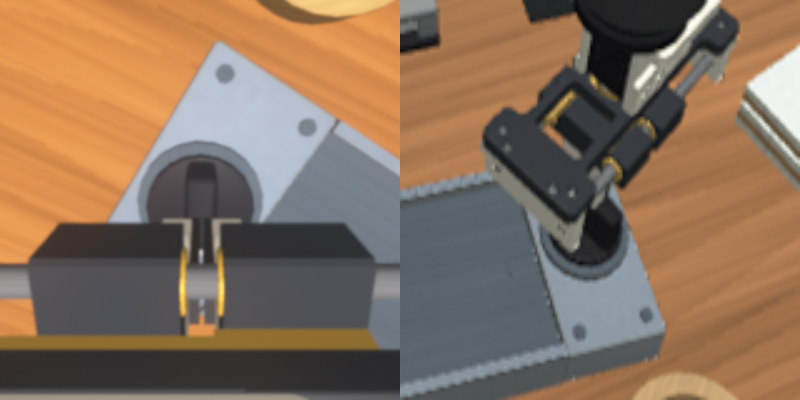

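```bash
python3 -m handwheel '[{"delta_pos":[0,0,0],"dr":[0,0,0]},{"delta_pos":[0,0,0],"dr":[0,0,0]},{"delta_pos":[0,0,0],"dr":[0,0,0]}]'
python3 - <<'E'
from h import *
s=get_state(); c=calibration("wrist"); p=s["eef_pos"]; y=s["ee_rot"][2]
ax=np.array([np.cos(y),np.sin(y),0]); ay=np.array([-np.sin(y),np.cos(y),0])
for n,a,b,z in [("tcp",0,0,.079),("tip",0,0,.060),("tip+x9",.0095,0,.06),("R1",.0095,.0007,.06),("R22",.0095,.0217,.06),("R8",.0095,.0075,.06),("wing+28",.028,0,.085),("wing-28",-.028,0,.085),("wingR",.028,.0075,.085),("wingL",.028,-.0075,.085),("disc+30",.03,0,.052),("disc R",0,.03,.052)]:
    q=p+a*ax+b*ay; q[2]=z; u=np.array(proj("wrist",q,c)); print(n,u.round(1),"zoomed",((u-[130,80])*4/3).round(0))
for cam in ("wrist","scene"):
    grab_frame(cam)
    for r in mark_of(cam,"knob_grip")[:2]: print(cam,round(r["conf"],2),np.round(r["location"],1),ray(cam,r["location"],.075,c if cam=="wrist" else None).round(4)[:2])
E
```

```text
t: 22.05
eef_pos: [0.645, 0.0927, 0.0791]
ee_rot: [3.142, 0.0, 0.444]
force: [-0.8, -0.2, 0.1]
width: 0.0001
gripper_force: 0.0
tcp [280.3 248.9] zoomed [200. 225.]
tip [280.4 237.7] zoomed [201. 210.]
tip+x9 [280.4 225. ] zoomed [201. 193.]
R1 [279.4 225. ] zoomed [199. 193.]
R22 [249.1 224.9] zoomed [159. 193.]
R8 [269.6 225. ] zoomed [186. 193.]
wing+28 [280.3 209.6] zoomed [200. 173.]
wing-28 [280.3 292.4] zoomed [200. 283.]
wingR [267.7 209.6] zoomed [184. 173.]
wingL [292.9 209.6] zoomed [217. 173.]
disc+30 [280.4 193.5] zoomed [201. 151.]
disc R [239.3 233.6] zoomed [146. 205.]
```

```bash
python3 -m handwheel '[{"delta_pos":[0,0,0],"dr":[0,0,-5]},{"delta_pos":[0,0,0],"dr":[0,0,-5]},{"delta_pos":[0,0,0],"dr":[0,0,-5]},{"delta_pos":[0,0,0],"dr":[0,0,0]},{"delta_pos":[0,0,0],"dr":[0,0,0]}]'
python3 - <<'E'
from h import *
s=get_state(); print(s["moment"],s["force"],s["width"],s["gripper_force"],s["ee_rot"])
f=snap("wrist","w8.png"); a=cv2.imread("pics/w7.png")
d=np.abs(cv2.imread("pics/w8.png").astype(int)-a).sum(2)
print("mean diff wing area",d[200:240,265:296].mean(),"disc left of wing",d[215:235,225:255].mean())
g=cv2.cvtColor(f,cv2.COLOR_RGB2GRAY); g7=cv2.cvtColor(a,cv2.COLOR_BGR2GRAY)
for r in (205,215,225): print(r,g7[r,250:312:3].tolist(),g[r,250:312:3].tolist())
E
```

```text
t: 22.75
eef_pos: [0.645, 0.0927, 0.0792]
ee_rot: [-3.142, -0.0, 0.185]
force: [0.1, -0.3, -0.6]
width: 0.0001
gripper_force: 0.0
[-0.03699074 -0.01645149 -0.0049031 ] [ 0.12457448 -0.29816561 -0.64700661] 6.08064675580931e-05 0.0 [-3.14158313e+00 -2.81537675e-05  1.85175997e-01]
mean diff wing area 31.883870967741935 disc left of wing 44.66166666666667
205 [129, 102, 72, 82, 86, 87, 85, 58, 50, 50, 51, 50, 50, 52, 80, 88, 87, 83, 74, 112, 129] [131, 125, 76, 79, 82, 57, 52, 53, 52, 52, 52, 65, 90, 89, 89, 90, 87, 84, 70, 93, 132]
215 [79, 80, 80, 80, 80, 80, 72, 57, 62, 61, 62, 61, 61, 58, 60, 81, 82, 81, 80, 80, 80] [81, 83, 83, 80, 55, 52, 54, 57, 60, 64, 62, 50, 69, 83, 82, 82, 82, 82, 81, 80, 79]
225 [75, 75, 74, 74, 75, 75, 65, 63, 71, 72, 73, 75, 76, 68, 59, 75, 75, 75, 74, 75, 75] [77, 77, 76, 74, 61, 69, 73, 75, 76, 78, 78, 62, 46, 69, 76, 76, 75, 74, 75, 74, 73]
```

```bash
python3 -m handwheel '[{"delta_pos":[0,0,0],"dr":[0,0,0]},{"delta_pos":[0,0,0],"dr":[0,0,0]},{"delta_pos":[0,0,0],"dr":[0,0,5]},{"delta_pos":[0,0,0],"dr":[0,0,5]},{"delta_pos":[0,0,0],"dr":[0,0,5]},{"delta_pos":[0,0,0],"dr":[0,0,0]},{"delta_pos":[0,0,0],"dr":[0,0,0]},{"delta_pos":[0,0,0],"dr":[0,0,0]},{"delta_pos":[0,0,0],"dr":[0,0,0]},{"delta_pos":[0,0,0],"dr":[0,0,0]}]' -1
python3 - <<'E'
from h import *
s=get_state(); c=calibration("wrist"); p=s["eef_pos"]; y=s["ee_rot"][2]; print(p,y,s["width"])
E_=np.array(c["extrinsics"]); print("cam",-E_[:3,:3].T@E_[:3,3], "axis",E_[2,:3])
snap("wrist","w9.png"); snap("scene","s9.png")
ax=np.array([np.cos(y),np.sin(y),0]); ay=np.array([-np.sin(y),np.cos(y),0])
im=cv2.resize(cv2.imread("pics/w7.png")[150:350,180:380],(400,400),interpolation=2)
for z,col in ((.06,(0,0,255)),(.09,(0,255,0))):
  for b in (-.0217,0.,.0217):
    q=p+.0095*ax+b*ay; q[2]=z; u=(np.array(proj("wrist",q,c))-[180,150])*2; cv2.circle(im,tuple(int(v) for v in u),3,col,1)
sc=cv2.imread("pics/s7.png"); cs=calibration("scene")
for z,col in ((.06,(0,0,255)),(.085,(0,255,0)),(.052,(255,0,0))):
    q=p.copy(); q[2]=z; u=proj("scene",q,cs); print(z,u); cv2.circle(sc,tuple(int(v*16) for v in u),16*2,col,1,4,4)
s9=cv2.imread("pics/s9.png")
cv2.imwrite("pics/v9.png",np.hstack([im,np.vstack([cv2.resize(k[235:315,290:410],(390,260),interpolation=2) for k in (sc,s9)])[:520]] if 0 else [cv2.copyMakeBorder(im,0,120,0,0,0),np.vstack([cv2.resize(k[235:315,290:410],(390,260),interpolation=2) for k in (sc,s9)])]))
E
```

```text
t: 23.8
eef_pos: [0.645, 0.0927, 0.0792]
ee_rot: [3.142, -0.0, 0.444]
force: [0.1, 0.0, 0.1]
width: 0.0747
gripper_force: 0.0
[0.64503314 0.09271743 0.07918592] 0.44383760307066167 0.07465780958984222
cam [0.71491731 0.12546509 0.25134055] axis [-0.25675879 -0.12177929 -0.95877251]
0.06 [np.float64(345.14826771540015), np.float64(270.2679919529152)]
0.085 [np.float64(346.91123743344696), np.float64(262.9638246006126)]
0.052 [np.float64(344.6014622448446), np.float64(272.5334640283616)]
```

View pics/v9.png

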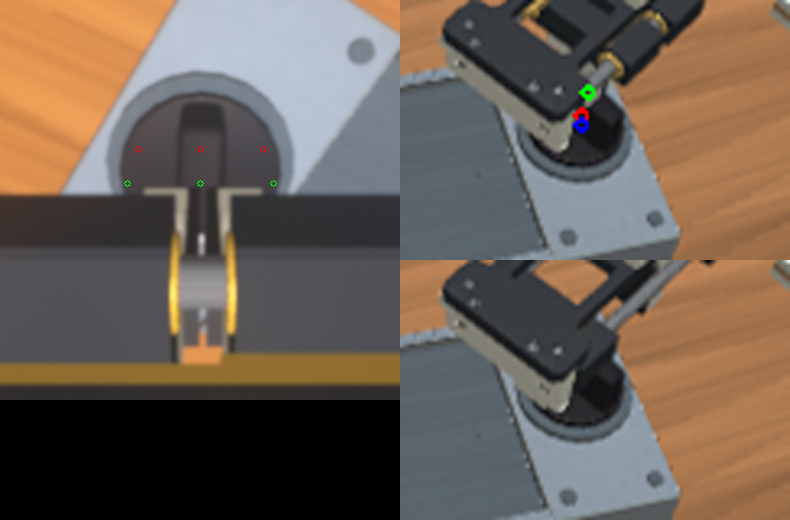

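The tips look higher than expected, with no finger material at the wing's height in the wrist view. I'll descend in small steps with the fingers open, watching the force, and try again.

```bash
python3 -m handwheel '[{"delta_pos":[0,0,-0.1],"dr":[0,0,0]},{"delta_pos":[0,0,-0.1],"dr":[0,0,0]},{"delta_pos":[0,0,0],"dr":[0,0,0]},{"delta_pos":[0,0,0],"dr":[0,0,0]}]' -1
python3 -m handwheel '[{"delta_pos":[0,0,0],"dr":[0,0,0]},{"delta_pos":[0,0,0],"dr":[0,0,0]},{"delta_pos":[0,0,0],"dr":[0,0,0]},{"delta_pos":[0,0,0],"dr":[0,0,0]},{"delta_pos":[0,0,0],"dr":[0,0,0]},{"delta_pos":[0,0,0],"dr":[0,0,0]},{"delta_pos":[0,0,0],"dr":[0,0,0]},{"delta_pos":[0,0,0],"dr":[0,0,0]},{"delta_pos":[0,0,0],"dr":[0,0,0]},{"delta_pos":[0,0,0],"dr":[0,0,0]}]' 1 20
python3 -m handwheel '[{"delta_pos":[0,0,0],"dr":[0,0,0]},{"delta_pos":[0,0,0],"dr":[0,0,0]},{"delta_pos":[0,0,0],"dr":[0,0,0]}]'
```

```text
t: 24.3
eef_pos: [0.6449, 0.0927, 0.0729]
ee_rot: [3.142, 0.0, 0.444]
force: [-0.5, 0.6, 0.3]
width: 0.0877
gripper_force: 0.0
t: 25.3
eef_pos: [0.645, 0.0927, 0.0732]
ee_rot: [3.142, -0.0, 0.444]
force: [-0.1, 0.0, 0.1]
width: 0.0131
gripper_force: 0.0
t: 25.6
eef_pos: [0.645, 0.0927, 0.0732]
ee_rot: [3.142, -0.0, 0.444]
force: [0.4, 0.9, 0.8]
width: 0.0007
gripper_force: 0.0
```

```bash
python3 - <<'E'
from h import *
import station
print(station.tip_reach, [k for k in dir(station) if k[0]!="_"])
s=get_state(); c=calibration("wrist"); p=s["eef_pos"]; y=s["ee_rot"][2]
ax=np.array([np.cos(y),np.sin(y),0]); ay=np.array([-np.sin(y),np.cos(y),0])
for dz in (-.019,0,.02,.04):
  print(dz,[np.round(proj("wrist",p+a*ax+b*ay+[0,0,dz],c)).tolist() for a in (.0095,-.0095) for b in (.065,.044,0,-.044)])
f=snap("wrist","w10.png"); g=cv2.cvtColor(f,cv2.COLOR_RGB2GRAY)
g1=cv2.cvtColor(cv2.imread("pics/w1.png"),cv2.COLOR_BGR2GRAY)
for r in range(200,290,8): print(r,g[r,230:332:6].tolist())
E
```

```text
0.019 ['Unreachable', 'calibration', 'find_in', 'get_state', 'grab_frame', 'job_done', 'mark_of', 'tip_reach']
-0.019 [[187.0, 225.0], [217.0, 225.0], [280.0, 225.0], [344.0, 225.0], [189.0, 250.0], [219.0, 250.0], [280.0, 250.0], [342.0, 250.0]]
0 [[177.0, 235.0], [211.0, 235.0], [280.0, 235.0], [350.0, 235.0], [180.0, 262.0], [213.0, 262.0], [280.0, 262.0], [348.0, 262.0]]
0.02 [[165.0, 248.0], [202.0, 248.0], [280.0, 248.0], [358.0, 248.0], [169.0, 278.0], [205.0, 278.0], [280.0, 278.0], [356.0, 278.0]]
0.04 [[150.0, 264.0], [192.0, 264.0], [280.0, 264.0], [368.0, 265.0], [155.0, 298.0], [195.0, 298.0], [280.0, 298.0], [365.0, 298.0]]
200 [166, 157, 191, 131, 131, 130, 86, 69, 78, 75, 74, 113, 128, 129, 165, 194, 193]
208 [168, 191, 131, 130, 68, 85, 85, 48, 49, 50, 53, 86, 82, 104, 130, 161, 193]
216 [181, 142, 130, 75, 80, 80, 80, 51, 52, 52, 50, 81, 81, 80, 83, 133, 187]
224 [189, 131, 71, 75, 75, 75, 75, 68, 73, 75, 67, 75, 76, 76, 75, 128, 144]
232 [181, 131, 71, 72, 71, 70, 70, 66, 71, 72, 61, 70, 70, 71, 71, 88, 131]
240 [186, 128, 68, 68, 68, 68, 65, 65, 69, 71, 57, 67, 67, 67, 67, 75, 135]
248 [71, 60, 50, 51, 64, 64, 65, 153, 43, 43, 153, 64, 63, 62, 50, 56, 68]
256 [49, 49, 48, 48, 48, 47, 46, 146, 43, 41, 149, 46, 45, 47, 46, 47, 47]
264 [48, 47, 46, 47, 46, 46, 46, 163, 42, 42, 164, 45, 46, 45, 45, 46, 45]
272 [50, 49, 51, 50, 49, 50, 69, 107, 44, 42, 106, 68, 49, 49, 49, 49, 49]
280 [79, 79, 79, 79, 79, 81, 106, 86, 80, 81, 87, 103, 79, 79, 79, 79, 79]
288 [82, 82, 82, 83, 82, 82, 129, 139, 140, 139, 138, 125, 82, 83, 82, 81, 82]
```

```bash
python3 -m handwheel '[{"delta_pos":[0,0,0],"dr":[0,0,0]},{"delta_pos":[0,0,0],"dr":[0,0,0]},{"delta_pos":[0,0,0],"dr":[0,0,0]},{"delta_pos":[0,0,0],"dr":[0,0,0]},{"delta_pos":[0,0,0],"dr":[0,0,0]},{"delta_pos":[0,0,0],"dr":[0,0,0]},{"delta_pos":[0,0,0],"dr":[0,0,0]},{"delta_pos":[0,0,0],"dr":[0,0,0]},{"delta_pos":[0,0,0],"dr":[0,0,0]},{"delta_pos":[0,0,0],"dr":[0,0,0]}]' -1
python3 -m handwheel '[{"delta_pos":[0,0,-0.1],"dr":[0,0,0]},{"delta_pos":[0,0,-0.1],"dr":[0,0,0]},{"delta_pos":[0,0,-0.1],"dr":[0,0,0]},{"delta_pos":[0,0,0],"dr":[0,0,0]},{"delta_pos":[0,0,0],"dr":[0,0,0]}]' -1
python3 -m handwheel '[{"delta_pos":[0,0,0],"dr":[0,0,0]},{"delta_pos":[0,0,0],"dr":[0,0,0]},{"delta_pos":[0,0,0],"dr":[0,0,0]},{"delta_pos":[0,0,0],"dr":[0,0,0]},{"delta_pos":[0,0,0],"dr":[0,0,0]},{"delta_pos":[0,0,0],"dr":[0,0,0]},{"delta_pos":[0,0,0],"dr":[0,0,0]},{"delta_pos":[0,0,0],"dr":[0,0,0]},{"delta_pos":[0,0,0],"dr":[0,0,0]},{"delta_pos":[0,0,0],"dr":[0,0,0]}]' 1 20
python3 -m handwheel '[{"delta_pos":[0,0,0],"dr":[0,0,0]},{"delta_pos":[0,0,0],"dr":[0,0,0]},{"delta_pos":[0,0,0],"dr":[0,0,0]}]'
```

```text
t: 26.65
eef_pos: [0.645, 0.0927, 0.0732]
ee_rot: [3.142, 0.0, 0.444]
force: [-0.4, -1.1, 0.4]
width: 0.0749
gripper_force: 0.0
t: 27.15
eef_pos: [0.645, 0.0927, 0.064]
ee_rot: [3.142, 0.0, 0.445]
force: [-0.2, 0.2, -0.9]
width: 0.0873
gripper_force: 0.0
t: 28.15
eef_pos: [0.6448, 0.0933, 0.0642]
ee_rot: [-3.141, -0.0, 0.444]
force: [-3.6, 6.2, 3.4]
width: 0.0145
gripper_force: 19.9
t: 28.45
eef_pos: [0.6447, 0.0933, 0.0642]
ee_rot: [-3.141, -0.0, 0.445]
force: [-2.6, 5.3, 2.8]
width: 0.0148
gripper_force: 19.9
```

The wing is gripped now (14.5 mm, 20 N). The tips do end higher than stated, so I'll reopen, go 8 mm deeper and centre by about 1 mm for a firm hold.

```bash
python3 -m handwheel '[{"delta_pos":[0,0,0],"dr":[0,0,0]},{"delta_pos":[0,0,0],"dr":[0,0,0]},{"delta_pos":[0,0,0],"dr":[0,0,0]},{"delta_pos":[-0.01,0.03,-0.07],"dr":[0,0,0]},{"delta_pos":[0,0,-0.1],"dr":[0,0,0]},{"delta_pos":[0,0,-0.1],"dr":[0,0,0]},{"delta_pos":[0,0,0],"dr":[0,0,0]}]' -1
python3 -m handwheel '[{"delta_pos":[0,0,0],"dr":[0,0,0]},{"delta_pos":[0,0,0],"dr":[0,0,0]},{"delta_pos":[0,0,0],"dr":[0,0,0]},{"delta_pos":[0,0,0],"dr":[0,0,0]},{"delta_pos":[0,0,0],"dr":[0,0,0]},{"delta_pos":[0,0,0],"dr":[0,0,0]},{"delta_pos":[0,0,0],"dr":[0,0,0]},{"delta_pos":[0,0,0],"dr":[0,0,0]},{"delta_pos":[0,0,0],"dr":[0,0,0]},{"delta_pos":[0,0,0],"dr":[0,0,0]}]' 1 45
```

```text
t: 29.15
eef_pos: [0.6443, 0.0934, 0.0553]
ee_rot: [-3.141, 0.001, 0.444]
force: [-0.2, -0.3, -0.4]
width: 0.0649
gripper_force: 0.0
t: 30.15
eef_pos: [0.6448, 0.0936, 0.0561]
ee_rot: [3.142, -0.0, 0.444]
force: [0.4, 0.8, -0.1]
width: 0.0141
gripper_force: 45.0
```

```bash
python3 -m handwheel '[{"delta_pos":[0,0,0],"dr":[0,0,-4]},{"delta_pos":[0,0,0],"dr":[0,0,-6]},{"delta_pos":[0,0,0],"dr":[0,0,-6]},{"delta_pos":[0,0,0],"dr":[0,0,-6]},{"delta_pos":[0,0,0],"dr":[0,0,0]}]'
python3 -c "
from h import *
s=get_state(); print(s['moment'],s['force'])"
python3 -m handwheel '[{"delta_pos":[0,0,0],"dr":[0,0,-6]},{"delta_pos":[0,0,0],"dr":[0,0,-6]},{"delta_pos":[0,0,0],"dr":[0,0,-6]},{"delta_pos":[0,0,0],"dr":[0,0,-6]},{"delta_pos":[0,0,0],"dr":[0,0,-6]},{"delta_pos":[0,0,0],"dr":[0,0,-6]},{"delta_pos":[0,0,0],"dr":[0,0,-5]},{"delta_pos":[0,0,0],"dr":[0,0,0]},{"delta_pos":[0,0,0],"dr":[0,0,0]}]'
python3 -c "
from h import *
s=get_state(); print(s['moment'],s['force'],s['width'])"
```

```text
t: 30.65
eef_pos: [0.645, 0.0926, 0.0561]
ee_rot: [3.14, 0.0, 0.057]
force: [2.4, -4.4, -0.4]
width: 0.0144
gripper_force: 45.0
[-1.82041802 -0.81290778  0.16514461] [ 2.39648004 -4.35829271 -0.39075551]
t: 31.55
eef_pos: [0.6443, 0.0908, 0.0561]
ee_rot: [3.138, -0.001, -0.656]
force: [1.5, -10.8, 0.4]
width: 0.0149
gripper_force: 45.0
[-4.31653236 -0.7013762   0.02324189] [  1.48294711 -10.76963504   0.41033419] 0.014929781626775671
```

```bash
python3 -m handwheel '[{"delta_pos":[0,0,0],"dr":[0,0,0]},{"delta_pos":[0,0,0],"dr":[0,0,0]},{"delta_pos":[0,0,0],"dr":[0,0,0]},{"delta_pos":[0,0,0],"dr":[0,0,0]},{"delta_pos":[0,0,0],"dr":[0,0,0]},{"delta_pos":[0,0,0],"dr":[0,0,0]},{"delta_pos":[0,0,0],"dr":[0,0,0]},{"delta_pos":[0,0,0],"dr":[0,0,0]}]' -1
python3 -m handwheel '[{"delta_pos":[0,0,0.4],"dr":[0,0,0]},{"delta_pos":[0,0,0.8],"dr":[0,0,0]},{"delta_pos":[0,0,0.9],"dr":[0,0,0]},{"delta_pos":[0,0,0.9],"dr":[0,0,0]},{"delta_pos":[-0.6,-0.2,0.8],"dr":[0,0,4]},{"delta_pos":[-0.8,-0.2,0.6],"dr":[0,0,4]},{"delta_pos":[-0.9,-0.2,0],"dr":[0,0,4]},{"delta_pos":[-0.6,0,0],"dr":[0,0,4]},{"delta_pos":[0,0,0],"dr":[0,0,0]},{"delta_pos":[0,0,0],"dr":[0,0,0]}]'
python3 - <<'E'
from h import *
s=get_state(); print(s["eef_pos"],s["ee_rot"])
c=calibration("wrist"); f=snap("wrist","w11.png"); k=np.array([.6448,.0925])
for r in mark_of("wrist","knob_grip")[:1]: print(round(r["conf"],2),np.round(r["location"],1),ray("wrist",r["location"],.075,c).round(4)[:2])
# rectify knob area at wing-top height: 0.5 mm/px; rows=-x, cols=-y ; find bright pointer/marks
n=120; H=[]
g=cv2.cvtColor(f,cv2.COLOR_RGB2GRAY)
def polar(z,r0,r1,sub=72):
    out=[]
    for a in range(0,360,6):
        v=[]
        for r in np.arange(r0,r1,.002):
            p=proj("wrist",np.r_[k+r*np.array([np.cos(np.radians(a)),np.sin(np.radians(a))]),z],c)
            if 0<=p[1]<419 and 0<=p[0]<559: v.append(int(g[int(round(p[1])),int(round(p[0]))]))
        out.append((a,int(np.mean(v)) if v else -1))
    return out
print("wingtop r12-26:",sorted(polar(.085,.012,.026),key=lambda t:-t[1])[:5])
d=dict(polar(.085,.014,.027)); print([(a,v) for a,v in d.items()])
sc=[m[:1] for m in (mark_of("wrist","scraper"),)]
grab_frame("scene"); grab_frame("top")
for q,z in (("scraper",.004),("slug0",.004)):
    for r in mark_of("top",q)[:5]: print(q,round(r["conf"],2),ray("top",r["location"],z).round(3)[:2])
E
```

```text
t: 32.35
eef_pos: [0.6447, 0.0937, 0.0561]
ee_rot: [-3.142, -0.0, -0.655]
force: [-0.2, -0.4, 1.0]
width: 0.0728
gripper_force: 0.0
t: 33.35
eef_pos: [0.558, 0.0758, 0.1894]
ee_rot: [-3.14, -0.001, -0.376]
force: [0.6, 0.1, 0.1]
width: 0.0874
gripper_force: 0.0
[0.55802891 0.07575341 0.1893932 ] [-3.14029752e+00 -1.48432143e-03 -3.76344625e-01]
wingtop r12-26: [(150, 212), (144, 207), (156, 128), (30, 93), (54, 93)]
[(0, 94), (6, 95), (12, 100), (18, 100), (24, 101), (30, 103), (36, 101), (42, 101), (48, 103), (54, 104), (60, 102), (66, 101), (72, 101), (78, 98), (84, 98), (90, 97), (96, 95), (102, 92), (108, 90), (114, 88), (120, 81), (126, 75), (132, 63), (138, 81), (144, 208), (150, 200), (156, 106), (162, 62), (168, 48), (174, 46), (180, 55), (186, 61), (192, 68), (198, 73), (204, 76), (210, 79), (216, 82), (222, 85), (228, 86), (234, 87), (240, 87), (246, 87), (252, 87), (258, 86), (264, 86), (270, 79), (276, 72), (282, 64), (288, 54), (294, 47), (300, 62), (306, 83), (312, 80), (318, 76), (324, 71), (330, 65), (336, 68), (342, 83), (348, 89), (354, 92)]
scraper 0.88 [0.254 0.316]
scraper 0.84 [0.403 0.225]
slug0 0.59 [ 0.671 -0.153]
slug0 0.57 [ 0.583 -0.14 ]
slug0 0.56 [ 0.615 -0.121]
slug0 0.53 [ 0.577 -0.12 ]
slug0 0.41 [ 0.665 -0.143]
```

```bash
python3 -c "
from station import *
print(job_done())"
```

```text
the job is handed in; nothing more can be done
None
```

The job is handed in at about 34 s on the robot's clock: all five slugs are in the catch tray, the scraper stands back on its mat, and the knob's pointer stayed near the locked mark after I let go. The first two grips on the knob closed on air because the fingertips ended higher than stated; a lower grip then turned it.

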